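# Pack the last U-channel, open side down, into the interlocking stack

### The job

Stand the loose red U-channel on its side in the empty left-hand trough of the packing cradle, open side facing the blue channel, and let go of it. Then tip it over towards the blue channel so that it lies open side down with one flange in the empty trough and the other in the middle trough, and slide it sideways until you feel it meet the blue channel, gently, leaving no gap, fully seated, ends level with the others. Leave the other things on the desk where they are.

Things in the scene. Friction and masses are not known exactly. Their poses are not given: they have to be found in the camera images.
- channel: Loose red steel U-channel, 150 mm long, 54 mm wide back, 32 mm high flanges, 3 mm sheet, 0.35 kg. Starts standing on its side: 54 tall, 32 deep, grip it across the 32. Origin: centre of the underside of that outline; x along it, z up; back at y = +16 mm, open side to -y (y points up once it lies open side down). Topples to the open side if leaned 41 degrees (mass centre 10 mm from the back).
- channel_back (a point): Centre of the outer face of the red channel's back, its top face when it lies open side down; axes as channel.
- cradle: Fixed plywood block 166 x 182 x 40 mm with 10 mm lips, with three bare steel U-channels of the same section fixed on it open side up, side by side. Origin: centre of its underside; x along the channels, away from the robot, y left, z up. Channels are centred at y = +55.5 (left, empty), 0 and -55.5 mm; trough floors at z = 43 mm, flange tops at z = 72 mm, troughs 48 mm wide inside.
- empty_trough (a point): Centre of the floor of the left-hand, empty trough; axes as the cradle. The trough spans y = -24 to +24 mm and x = -75 to +75 mm.
- middle_trough (a point): Centre of the floor of the middle trough; axes as the cradle.
- neighbour: Blue U-channel of the same section with two black strap bands, already packed and held fast, open side down, one flange in the middle trough, one in the right-hand one; its middle lies 39 to 45 mm right of the cradle's. Origin: centre of its underside; left face at y = +27 mm, top 32 mm above its origin.
- neighbour_back (a point): Centre of the blue channel's top face; x along it, y left. With the red channel closed up to it the middles of the two backs are level and 54 mm apart. To come down clear of it, the red channel must tip from close to the left-hand wall of the empty trough: its lower open edge, about which it rolls, more than 54 mm left of the blue one's left face.
- black_stapler: Black and cream desk stapler, 147 x 37 x 75 mm, a bystander; origin under its centre.
- calculator: Grey desk calculator, 150 x 100 x 27 mm, a bystander; origin under its centre.
- lens_can: Small round black can, 48 mm across, 58 mm tall, a bystander; origin under its centre.
There are look-alikes about, which are no part of the job. Leave any green look-alike of the cradle alone.

How it is judged (in metres and radians):
On the way, in this order (a step that is already met when the one before it is completed fails the run):
1. the red channel stands on its side in the empty trough, open side towards the blue channel, let go (angle between channel's own z axis and vertical below 0.1 rad and z of channel in the frame of empty_trough below 0.004 m and y of channel in the frame of empty_trough between -0.012 and 0.012 m and x of channel in the frame of empty_trough between -0.03 and 0.03 m and y of channel_back in the frame of empty_trough above 0 m and contact force between the fingers and channel below 0.1 N), for 0.2 s.
2. the red channel has been tipped over and lies open side down, one flange in the empty trough and one in the middle trough (angle between channel's own y axis and vertical below 0.06 rad and z of channel_back in the frame of middle_trough below 0.0345 m and y of channel_back in the frame of middle_trough between 0.005 and 0.05 m), for 0.2 s.
At the end, for the whole second after the job is handed in: The red channel rests open side down, level within 0.05 rad, its back at the blue channel's height within 2.5 mm, closed up to it (backs' middles 52 to 56 mm apart), parallel within 0.05 rad, ends level within 12 mm, still (angle between channel's own y axis and vertical below 0.05 rad and z of channel_back in the frame of neighbour_back between -0.0025 and 0.0025 m and y of channel_back in the frame of neighbour_back between 0.052 and 0.056 m and x of channel_back in the frame of neighbour_back between -0.012 and 0.012 m and angle between the x axis of channel and the x axis of neighbour, either way round below 0.05 rad and linear speed of channel below 0.01 m/s and angular speed of channel below 0.05 rad/s); the robot touches nothing.
It fails at once if the stapler, calculator or black can is moved more than 2 cm (distance of any of black_stapler, calculator, lens_can from where it was at the start of the episode above 0.02 m).
It fails at once if the red channel is rammed into the blue channel with more than 40 N (contact force between channel and neighbour above 40 N).
It also fails if it takes over 48 s, if anything falls off the work surface, if the arm or the gripper's body presses on something with over 40 N, if the wrist force passes 120 N, or if a joint passes its speed limit or range.

### The arm

A 7-joint arm with a two-finger parallel gripper is mounted at the origin on a cart in front of the work surface, level with it; the furniture and walls round the work are solid. World frame = base frame: x ahead of the robot, y to its left, z up, the work surface at z = 0. Lengths are in mm, angles in rad, forces in N, time in s.
With the tool pointing down it reaches from about 400 to 850 mm from the base axis. Payload 10.4 kg.
Tool frame: the origin (TCP) lies between the finger pads; the fingertips stand 8 mm ahead of it and the grasp point (between the pads) lies 11 mm behind it; z points along the fingers, y is the line along which they close (so a half turn about z gives the same grasp; the last joint's range is limited). The gripper opens to 85 mm and grips with 20 to 120 N. Pads are 22 mm wide; open, the fingers measure 114 mm over their backs; the gripper's body (76 mm by 85 mm) begins 54 mm behind the grasp point. The pads swing forward as they close: fully open they stand 13 mm farther back than shut.
Start: joints at [-1.261, 0.332, -0.065, 1.46, 0.022, 1.35, -0.088], TCP at [204.169, 590.733, 239.338] pointing down, gripper open.
Joint ranges: [-2.6, 2.6], [-0.5, 2.12], [-1.47, 1.34], [0.16, 2.42], [-1.27, 4.41], [0.06, 2.06], [-2.6, 2.6]. Speed limits (rad/s): [2.22, 2.22, 2.79, 2.79, 3.14, 3.14, 3.14].

### API

Orientations are given as a unit quaternion [w, x, y, z].
In Python, from rig import bot, imaging, finder gives the robot as it stands.
- The arm moves only by the tool play_rows, never from a script. Its arguments are lists of equal length, an entry for each row: "travel": the shift along the tool's x, y, z in mm, a list of three; "angular": the turn, a rotation vector about the tool's x, y, z in degrees, a list of three; "hand": the finger opening in mm, from 0 to 85.4. A call has exactly 10 rows; each row shifts and turns the commanded pose from where the row before left it, along the tool's axes as they then stand; what a row does not reach is not made up. A row lasts 1/12 s, in which the tool goes at most 41.7 mm and 7.16 degrees, less where a joint would pass 70% of its speed; a pose out of reach is approached as far as the arm can. A call is refused whole if a number of a shift passes 41.7 or a number of a turn 7.16, either way. A call with a gripper value outside its range is refused whole. The fingers move at their own pace and stop on an object; the grip force is fixed at half the most. Time passes only in rows, so rows that do not move let the fingers close, or fill a call up. It gives the time, the measured TCP pose, the force, the opening and the grip force at its end, in the units of the state.
- bot.get_obs(): the state, without advancing time (a new reading comes with each control period).
- imaging.read_camera(name): name is "side" or "top" or "wrist"; returns the picture (420x560x3 uint8, red, green, blue); there is no depth.
- imaging.get_calibration(name): a dict with "fx", "fy", "cx", "cy" (pixels), "k1" (the pictures are not rectified: a ray, as slopes to the right and down, at radius r is drawn at 1 + k1 r^2 times it, then the intrinsics apply), "R" (3x3) and "t" (3): a world point X has camera coordinates R X + t. Camera axes: x right, y down, z forward; pixel columns grow to the right and rows downward; lengths in mm; the calibration is good to about 2 mm. A picture is of the moment at which its call begins: read the wrist's pose just before it. get_calibration takes no time and is no camera call; for the wrist camera it gives the pose at the moment of the call.
- bot.hand_in(): hands the job in; it is judged then, once.
Trained networks look in the newest picture that a camera, given by its name, has taken for a name from the list of things; names that differ only in an ending like _2 or _b are one class to them, and where a whole thing is asked for, a point or a joint stands for the part that bears it (a point fixed in the world has none). Each returns a list of dicts, best first, with "score" (0 to 1); they miss things now and then, are a little off and sometimes report something else, mostly with a low value. They report only what shows in the picture. A call takes as long as a camera call. They do not tell look-alikes from the thing itself.
- finder.spot_in(camera, name): "xyz" ([x, y, z] in mm, in the coordinates of the camera as it stood for that picture, good to about 4 mm: the middle of the surface that is visible of it).
- finder.masks_of(camera, name): "region" (420x560 bool, what is visible of it).
- finder.mark_of(camera, name): "xyz" ([x, y, z] in mm, in the coordinates of the camera as it stood for that picture, good to about 4 mm: a listed point, or the origin of a listed thing).
The state is a dict: "clock": time; "qpos": joint angles; "qd": joint speeds; "effort": joint torques, N m; "tcp_pos": TCP position; "orientation": TCP orientation; "force": force on the tool from outside, world axes, zero at the start; "wrist_torque": the same for the moment, N m; "width": opening from 0.0 (shut) to 1.0 (fully open); "grip_force": force on a finger pad.
Only numpy, scipy, OpenCV 4.12 (cv2) and the standard library are available. Lean on these libraries where they do the work, as an engineer would, in place of code of your own. Each camera call takes 0.05 s, during which the arm holds its last target. There are 200 camera calls.

## Working session

There is one attempt and no reset: what is moved stays moved. The work goes in short steps, Python scripts to look and compute and a tool call to move; the robot and the scene stay as the last step left them, time stands still between calls to the robot, and variables do not carry over. Pictures are saved under pics/ and viewed, at most 10 in all, crops included, and the job is handed in when it is done.

Besides the shell and the picture viewer there is one more tool, called after "Request:" in YAML: its name, and indented under it one key for each argument. play_rows: Moves the arm, as the interface text tells. Its arguments: {"type":"object","properties":{"travel":{"type":"array","items":{"type":"array","items":{"type":"number"}}},"angular":{"type":"array","items":{"type":"array","items":{"type":"number"}}},"hand":{"type":"array","items":{"type":"number"}}},"required":["travel","angular","hand"]}

```bash
mkdir -p pics; cat > h.py <<'E'
import numpy as np,cv2
from rig import bot,imaging,finder
def w(cam,p):
    c=imaging.get_calibration(cam);return np.array(c["R"]).T@(np.array(p)-np.array(c["t"]))
def proj(cam,X):
    c=imaging.get_calibration(cam);p=np.array(c["R"])@np.array(X,float)+np.array(c["t"]);s=p[:2]/p[2];s=s*(1+c["k1"]*(s@s));return np.array([c["fx"]*s[0]+c["cx"],c["fy"]*s[1]+c["cy"]])
def ray(cam,u,v,z):
    c=imaging.get_calibration(cam);d=np.array([(u-c["cx"])/c["fx"],(v-c["cy"])/c["fy"]]);s=d.copy()
    for _ in range(20): s=d/(1+c["k1"]*(s@s))
    R=np.array(c["R"]);o=-R.T@np.array(c["t"]);r=R.T@np.array([s[0],s[1],1]);return o+r*(z-o[2])/r[2]
def save(cam,f,crop=None,k=1):
    i=imaging.read_camera(cam)[:,:,::-1]
    if crop: i=i[crop[1]:crop[3],crop[0]:crop[2]]
    cv2.imwrite("pics/"+f,cv2.resize(i,None,fx=k,fy=k))
E
python3 - <<'E'
from h import *
a=imaging.read_camera("top");b=imaging.read_camera("side")
cv2.imwrite("pics/t0.png",a[:,:,::-1]);cv2.imwrite("pics/s0.png",b[:,:,::-1])
print(bot.get_obs())
for cam in("top","side"):
  for n in["channel","channel_back","cradle","empty_trough","middle_trough","neighbour","neighbour_back","black_stapler","calculator","lens_can"]:
    for d in finder.mark_of(cam,n)[:3]:
      X=w(cam,d["xyz"]);print(cam,n,round(d["score"],2),X.round(),proj(cam,X).round())
E
```

```text
{'clock': 0.1, 'qpos': array([-1.26062213,  0.33277492, -0.06468017,  1.46085728,  0.02159732,
        1.34990896, -0.08848496]), 'qd': array([ 5.14763839e-04, -3.53846959e-03, -9.80089326e-04, -2.74205491e-04,
        2.60684557e-03,  2.34067608e-03, -1.84466922e-05]), 'effort': array([ 2.59123088e-03, -6.26750779e+01,  4.99729556e-02, -3.92425668e+01,
        1.64486450e-02,  6.90708330e-03, -6.76589707e-06]), 'tcp_pos': array([204.07232799, 590.39763637, 238.61654545]), 'orientation': array([-7.32330728e-05,  1.65613040e-01,  9.86190615e-01, -6.22386941e-04]), 'force': array([-0.11215095, -0.33022339,  0.48761421]), 'wrist_torque': array([-0.04171123, -0.00948366,  0.03096051]), 'grip_force': 0.0, 'width': 0.9988099930046983}
top channel 0.95 [535. 342.  -3.] [225. 229.]
top channel_back 0.7 [527. 351.  27.] [222. 231.]
top channel_back 0.48 [536. 342.  -5.] [225. 228.]
top cradle 0.86 [434. 549.  -0.] [166. 260.]
top cradle 0.57 [545. 104.  -3.] [294. 223.]
top cradle 0.54 [ 761. -113.   -4.] [355. 160.]
top empty_trough 0.6 [549. 156.  41.] [279. 222.]
top empty_trough 0.56 [447
[... 235 characters left out ...]
alculator 0.76 [772.  99.  -3.] [293. 158.]
top lens_can 0.49 [ 764. -112.   -3.] [354. 159.]
side channel 0.96 [534. 341.  -1.] [244. 199.]
side channel_back 0.6 [531. 356.  29.] [241. 190.]
side cradle 0.96 [543. 102.   4.] [272. 239.]
side cradle 0.96 [425. 545.   1.] [200. 176.]
side empty_trough 0.59 [552. 158.  43.] [267. 219.]
side empty_trough 0.58 [448. 590.  48.] [201. 159.]
side middle_trough 0.59 [548. 103.  43.] [273. 230.]
side neighbour 0.97 [547.  62.  39.] [277. 239.]
side neighbour_back 0.61 [543.  64.  73.] [276. 231.]
side black_stapler 0.89 [ 543. -229.    1.] [321. 320.]
side calculator 0.79 [772. 101.  -1.] [332. 219.]
side lens_can 0.81 [ 764. -112.   -1.] [365. 263.]
```

```bash
sleep 1
```

```text
(no output)
```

View pics/t0.png

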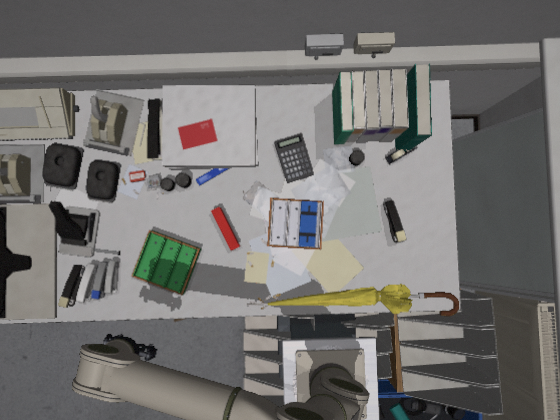

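```bash
python3 - <<'E'
import cv2
a=cv2.imread("pics/t0.png")[180:290,130:350];b=cv2.imread("pics/s0.png")[140:280,170:350]
cv2.imwrite("pics/c0.png",cv2.resize(a,None,fx=3.6,fy=3.6,interpolation=2));cv2.imwrite("pics/c1.png",cv2.resize(b,None,fx=4,fy=4,interpolation=2))
E
```

```text
(no output)
```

View pics/c0.png

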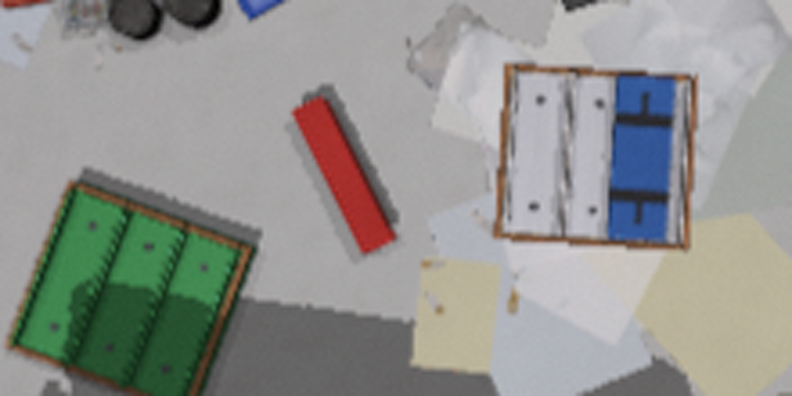

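View pics/c1.png

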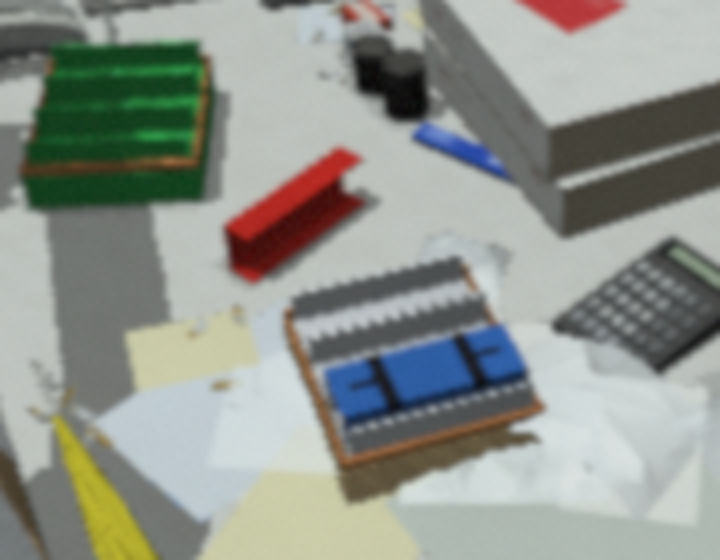

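The top view shows three red things: the red U-channel at (225,228), a flat red sheet on the white box at (198,134), and a small red/white item at (137,176). The crops show the one at (225,228) is the U-channel, standing on its side with the open side facing the cradle. The bare-steel cradle with the blue channel is at (295,222). The green look-alike at (166,260) stays alone.

```bash
cat >> h.py <<'E'
from scipy.spatial.transform import Rotation as Ro
def tool():
    o=bot.get_obs();q=o["orientation"];return o["tcp_pos"],Ro.from_quat([q[1],q[2],q[3],q[0]])
def go(target,Rt):
    p,R=tool();d=R.inv().apply(np.array(target)-p);r=(R.inv()*Rt).as_rotvec(degrees=True);print("from",p.round(1),"tooldelta",d.round(1),"turn",r.round(2))
def down(yang): # tool down, tool y at heading yang deg
    a=np.radians(yang);y=np.array([np.cos(a),np.sin(a),0]);z=np.array([0,0,-1.]);return Ro.from_matrix(np.c_[np.cross(y,z),y,z])
def edgefit(cam,name,z,near=None):
    for d in finder.masks_of(cam,name):
        m=d["region"].astype(np.uint8);c,_=cv2.findContours(m,0,2);c=max(c,key=cv2.contourArea)
        P=np.array([ray(cam,*q,z)[:2] for q in c[:,0,:]],np.float32)
        (x,y),(a,b),t=cv2.minAreaRect(P);print(cam,name,round(d["score"],2),"c",round(x,1),round(y,1),"size",round(a,1),round(b,1),"ang",round(t,1))
E
python3 - <<'E'
from h import *
c=imaging.get_calibration("wrist");R=np.array(c["R"]);o=-R.T@np.array(c["t"]);p,T=tool()
print("cam in tool",T.inv().apply(o-p).round(1)," axes",T.inv().apply(R).round(2),c["fx"])
imaging.read_camera("top")
edgefit("top","channel",54);edgefit("top","neighbour",75);edgefit("top","cradle",50)
for y in (121,118,-59):go([530,348,240],down(y))
E
```

```text
cam in tool [  65.4    1.4 -134.8]  axes [[ 0.    1.   -0.  ]
 [-0.97  0.   -0.26]
 [-0.26  0.    0.97]] 303.7336763401261
top channel 0.62 c 535.5 336.2 size 145.4 32.8 ang 25.1
top neighbour 0.58 c 544.6 61.8 size 58.5 147.7 ang 83.0
top neighbour 0.51 c 757.3 -108.7 size 47.1 54.7 ang 43.2
top cradle 0.96 c 549.8 140.1 size 108.1 166.0 ang 85.6
top cradle 0.86 c 428.2 536.7 size 189.5 176.1 ang 69.1
from [204.1 590.7 239.3] tooldelta [-387.3 -123.    -0.7] turn [  0.     0.   -50.06]
from [204.1 590.7 239.3] tooldelta [-387.3 -123.    -0.7] turn [  0.     0.   -47.06]
from [204.1 590.7 239.3] tooldelta [-387.3 -123.    -0.7] turn [  0.    -0.   129.94]
```

Request:
play_rows:
  travel:
    - [-38.7, -12.3, 0]
    - [-38.7, -12.3, 0]
    - [-38.7, -12.3, 0]
    - [-38.7, -12.3, 0]
    - [-38.7, -12.3, 0]
    - [-38.7, -12.3, 0]
    - [-38.7, -12.3, 0]
    - [-38.7, -12.3, 0]
    - [-38.7, -12.3, 0]
    - [-38.7, -12.3, 0]
  angular:
    - [0, 0, 0]
    - [0, 0, 0]
    - [0, 0, 0]
    - [0, 0, 0]
    - [0, 0, 0]
    - [0, 0, 0]
    - [0, 0, 0]
    - [0, 0, 0]
    - [0, 0, 0]
    - [0, 0, 0]
  hand: [85, 85, 85, 85, 85, 85, 85, 85, 85, 85]

```text
clock: 2.13
tcp_pos: [531.1, 346.6, 239.6]
orientation: [0.0, 0.166, 0.986, 0.0]
force: [0.8, 0.4, 0.1]
width: 0.993
grip_force: 0.0
```

Request:
play_rows:
  travel:
    - [0, 0, 0]
    - [0, 0, 0]
    - [0, 0, 0]
    - [0, 0, 0]
    - [0, 0, 0]
    - [0, 0, 0]
    - [0, 0, 0]
    - [0, 0, 0]
    - [0, 0, 0]
    - [0, 0, 0]
  angular:
    - [0, 0, -6]
    - [0, 0, -6]
    - [0, 0, -6]
    - [0, 0, -6]
    - [0, 0, -6]
    - [0, 0, -6]
    - [0, 0, -6]
    - [0, 0, -4]
    - [0, 0, 0]
    - [0, 0, 0]
  hand: [85, 85, 85, 85, 85, 85, 85, 85, 85, 85]

```text
clock: 2.97
tcp_pos: [529.8, 348.0, 239.3]
orientation: [0.0, -0.232, 0.973, 0.0]
force: [0.3, 0.4, 0.3]
width: 0.996
grip_force: 0.0
```

```bash
cat > t1.py <<'E'
from h import *
i=imaging.read_camera("wrist");cv2.imwrite("pics/w1.png",i[:,:,::-1])
print(tool()[0],tool()[1].as_matrix()[:,1])
edgefit("wrist","channel",54)
hsv=cv2.cvtColor(i,cv2.COLOR_RGB2HSV);m=((hsv[...,0]<8)|(hsv[...,0]>172))&(hsv[...,1]>130)&(hsv[...,2]>40)
m=m.astype(np.uint8);n,l,s,_=cv2.connectedComponentsWithStats(m);k=1+s[1:,4].argmax();print(s[k])
top=(l==k)&(i[...,0]>0)
c,_=cv2.findContours(top.astype(np.uint8),0,2);c=max(c,key=cv2.contourArea)
h=cv2.approxPolyDP(c,4,True)[:,0];print([(tuple(q),ray("wrist",*q,54)[:2].round(1).tolist(),ray("wrist",*q,0)[:2].round(1).tolist()) for q in h])
for n in("channel","channel_back"):
  for d in finder.mark_of("wrist",n): print(n,d["score"],w("wrist",d["xyz"]).round(1))
E
python3 t1.py
```

```text
[529.75601983 348.04890856 239.31198067] [-4.50497790e-01  8.92777535e-01  1.20384749e-04]
wrist channel 0.92 c 536.2 342.0 size 149.7 32.1 ang 25.6
[ 258  121   31  135 3768]
[((np.int32(260), np.int32(121)), [476.2, 297.5], [476.9, 293.9]), ((np.int32(259), np.int32(254)), [607.9, 359.9], [630.9, 366.7]), ((np.int32(283), np.int32(254)), [595.6, 384.3], [616.5, 395.3]), ((np.int32(288), np.int32(122)), [464.3, 323.4], [463.0, 324.1])]
channel 0.71 [538.3 336.5  -3.2]
channel_back 0.72 [530.2 356.4  29.5]
```

View pics/w1.png

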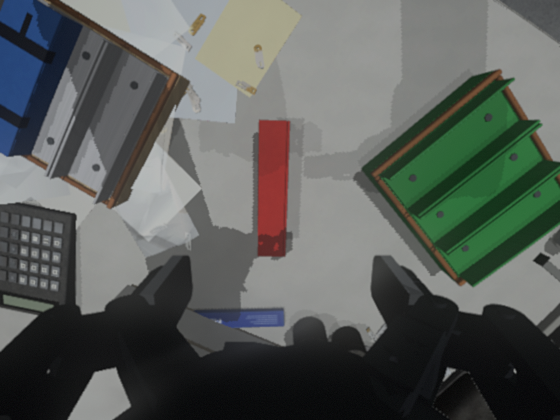

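The wrist view shows the red channel's top face, about x 258–289, y 121–256 px. The bare cradle with blue is at the left and the green look-alike at the right. Next I look at the cradle before grasping.

Request:
play_rows:
  travel:
    - [12.8, -31, 0]
    - [12.8, -31, 0]
    - [12.8, -31, 0]
    - [12.8, -31, 0]
    - [12.8, -31, 0]
    - [12.8, -31, 0]
    - [0, 0, 0]
    - [0, 0, 0]
    - [0, 0, 0]
    - [0, 0, 0]
  angular:
    - [0, 0, 4.5]
    - [0, 0, 4.5]
    - [0, 0, 4.5]
    - [0, 0, 4.5]
    - [0, 0, 4.5]
    - [0, 0, 4.5]
    - [0, 0, 0]
    - [0, 0, 0]
    - [0, 0, 0]
    - [0, 0, 0]
  hand: [85, 85, 85, 85, 85, 85, 85, 85, 85, 85]

```text
clock: 4.0
tcp_pos: [506.3, 151.4, 239.3]
orientation: [0.0, -0.0, 1.0, 0.0]
force: [-0.6, 0.5, -0.9]
width: 0.996
grip_force: 0.0
```

```bash
cat > t2.py <<'E'
from h import *
i=imaging.read_camera("wrist");cv2.imwrite("pics/w2.png",i[:,:,::-1])
print(tool()[0],tool()[1].as_matrix()[:,1])
edgefit("wrist","neighbour",75);edgefit("wrist","cradle",50)
hsv=cv2.cvtColor(i,cv2.COLOR_RGB2HSV);m=(abs(hsv[...,0].astype(int)-110)<12)&(hsv[...,1]>120)&(hsv[...,2]>40)
m=cv2.morphologyEx(m.astype(np.uint8),3,np.ones((15,15)));n,l,s,_=cv2.connectedComponentsWithStats(m);k=1+s[1:,4].argmax();print(s[k])
c,_=cv2.findContours((l==k).astype(np.uint8),0,2);c=max(c,key=cv2.contourArea)
h=cv2.approxPolyDP(c,5,True)[:,0];print([(q.tolist(),ray("wrist",*q,75)[:2].round(1).tolist()) for q in h])
for n in("cradle","empty_trough","middle_trough","neighbour_back"):
  for d in finder.mark_of("wrist",n): print(n,round(d["score"],2),w("wrist",d["xyz"]).round(1))
E
python3 t2.py
```

```text
[506.29757646 151.35620908 239.15895945] [-9.58319684e-04  9.99999524e-01  1.84914942e-04]
wrist neighbour 0.95 c 542.3 66.4 size 60.6 151.4 ang 85.4
wrist cradle 0.79 c 546.5 104.1 size 184.3 174.3 ang 84.3
wrist cradle 0.68 c 435.7 419.2 size 134.7 60.6 ang 12.4
[ 171  159   54  125 5225]
[([220, 159], [471.4, 92.4]), ([214, 167], [479.2, 86.1]), ([184, 167], [479.2, 56.3]), ([172, 178], [490.1, 43.3]), ([172, 252], [569.6, 35.8]), ([191, 254], [571.8, 56.1]), ([194, 283], [606.3, 56.6]), ([219, 276], [597.6, 84.6])]
cradle 0.71 [541.8 105.9   2.4]
empty_trough 0.95 [550.5 162.   44.9]
middle_trough 0.8 [542.3 105.2  41.4]
neighbour_back 0.83 [545.8  62.9  75. ]
```

View pics/w2.png

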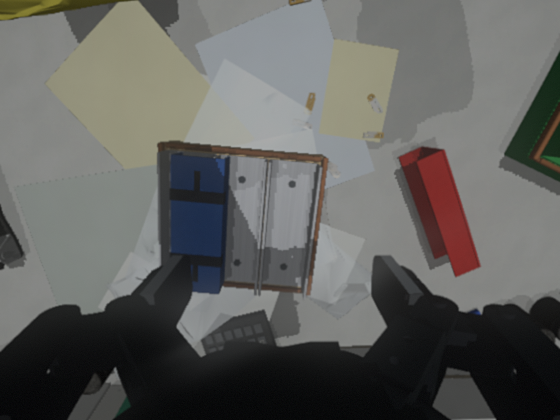

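The cradle is at px (160–326, 144–295), with blue on the image left and the empty trough on the image right. I'll zoom with a predicted overlay.

```bash
cat > t3.py <<'E'
from h import *
from scipy.optimize import minimize
i=cv2.imread("pics/w2.png");g=cv2.GaussianBlur(cv2.cvtColor(i,cv2.COLOR_BGR2GRAY),(0,0),1.2).astype(float)
gm=np.hypot(cv2.Sobel(g,-1,1,0),cv2.Sobel(g,-1,0,1));gm=np.minimum(gm,120)
c=imaging.get_calibration("wrist");Rc=np.array(c["R"]);tc=np.array(c["t"])
def P(X):
    p=X@Rc.T+tc;s=p[:,:2]/p[:,2:];s=s*(1+c["k1"]*(s**2).sum(1))[:,None];return s*[c["fx"],c["fy"]]+[c["cx"],c["cy"]]
t=np.linspace(-1,1,60)[:,None]
# model lines in cradle frame: outer block top edges (z=50), flange tops
def L(a,b): a=np.array(a,float);b=np.array(b,float);return (a+b)/2+t*(b-a)/2
Ls=[L((-75,y,72),(40,y,72)) for y in (82.5,79.5,31.5,24,27.75)]+[L((-83,-91,50),(-83,91,50)),L((-83,91,50),(75,91,50)),L((-75,35,43),(-75,75,43))]
M=np.vstack(Ls)
def W(v,M):
    a=v[2];R=np.array([[np.cos(a),-np.sin(a),0],[np.sin(a),np.cos(a),0],[0,0,1]]);return M@R.T+[v[0],v[1],0]
def f(v):
    u=P(W(v,M)).astype(np.float32);return -cv2.remap(gm.astype(np.float32),u[:,0].reshape(-1,1),u[:,1].reshape(-1,1),1).mean()
best=min((minimize(f,[545+dx,106+dy,a],method="Nelder-Mead",options=dict(initial_simplex=None)) for dx in(-4,0,4) for dy in(-6,-3,0,3) for a in(-.14,-.1,-.07)),key=lambda r:r.fun)
v=best.x;print(v[:2],np.degrees(v[2]),best.fun)
# blue left edge
B=lambda d:np.vstack([L((-75,d,75),(40,d,75))])
for d in np.arange(-20,-8,1.): 
    u=P(W(v,B(d))).astype(np.float32);print(d,round(float(cv2.remap(gm.astype(np.float32),u[:,0].reshape(-1,1),u[:,1].reshape(-1,1),1).mean()),1))
k=4;o=cv2.resize(i[130:280,155:345],None,fx=k,fy=k,interpolation=2)
for l in Ls:
    u=((P(W(v,l))-[155,130]+.5)*k).astype(int);cv2.line(o,tuple(map(int,u[0])),tuple(map(int,u[-1])),(0,255,255),1)
cv2.imwrite("pics/o.png",o);np.save("cr.npy",v)
E
python3 t3.py
```

```text
[545.2079242  103.12885029] -5.5185324173563215 -71.90367889404297
-20.0 9.2
-19.0 10.0
-18.0 10.2
-17.0 10.5
-16.0 14.9
-15.0 24.6
-14.0 29.9
-13.0 23.2
-12.0 16.0
-11.0 40.7
-10.0 75.3
-9.0 89.2
```

View pics/o.png

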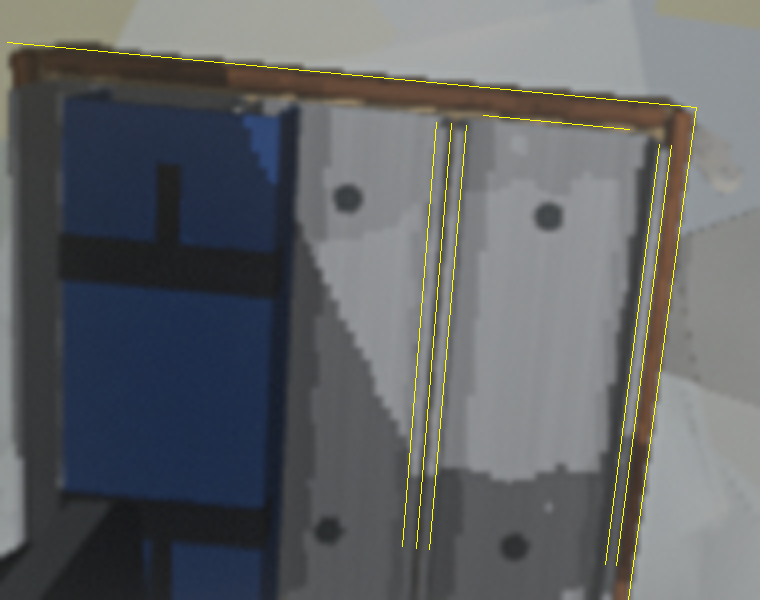

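Request:
play_rows:
  travel:
    - [-5, 31.7, 20]
    - [-5, 31.7, 20]
    - [-5, 31.7, 20]
    - [-5, 31.7, 20]
    - [-5, 31.7, 20]
    - [-5, 31.7, 20]
    - [0, 0, 0]
    - [0, 0, 0]
    - [0, 0, 0]
    - [0, 0, 0]
  angular:
    - [0, 0, 0]
    - [0, 0, 0]
    - [0, 0, 0]
    - [0, 0, 0]
    - [0, 0, 0]
    - [0, 0, 0]
    - [0, 0, -6.4]
    - [0, 0, -6.4]
    - [0, 0, -6.4]
    - [0, 0, -6.3]
  hand: [85, 85, 85, 85, 85, 85, 85, 85, 85, 85]

```text
clock: 5.18
tcp_pos: [536.4, 340.4, 118.8]
orientation: [-0.0, -0.223, 0.975, -0.0]
force: [-0.1, 0.1, -0.4]
width: 0.998
grip_force: 0.0
```

```bash
python3 - <<'E'
from h import *
go([536.2,341.7,43],down(115.5))
v=np.load("cr.npy");a=v[2];R=np.array([[np.cos(a),-np.sin(a)],[np.sin(a),np.cos(a)]])
print("empty off5",v[:2]+R@[0,60.5],"blue mid",v[:2]+R@[0,-41])
E
```

```text
from [536.4 340.4 118.8] tooldelta [-0.4  1.3 75.8] turn [-0.01 -0.04  0.27]
empty off5 [551.02607066 163.34844155] blue mid [541.26504809  62.31887935]
```

Request:
play_rows:
  travel:
    - [0, 1.3, 16]
    - [0, 0, 20]
    - [0, 0, 20]
    - [0, 0, 14]
    - [0, 0, 6]
    - [0, 0, 0]
    - [0, 0, 0]
    - [0, 0, 0]
    - [0, 0, 0]
    - [0, 0, 0]
  angular:
    - [0, 0, 0.3]
    - [0, 0, 0]
    - [0, 0, 0]
    - [0, 0, 0]
    - [0, 0, 0]
    - [0, 0, 0]
    - [0, 0, 0]
    - [0, 0, 0]
    - [0, 0, 0]
    - [0, 0, 0]
  hand: [85, 85, 85, 85, 85, 85, 45, 20, 20, 20]

```text
clock: 6.02
tcp_pos: [536.4, 341.7, 44.3]
orientation: [0.001, -0.218, 0.976, 0.0]
force: [-0.0, -0.8, 0.1]
width: 0.447
grip_force: 0.0
```

Request:
play_rows:
  travel:
    - [0, 0, 0]
    - [0, 0, 0]
    - [0, 0, 0]
    - [0, 0, 0]
    - [0, 0, -12]
    - [0, 0, -25]
    - [0, 0, -25]
    - [0, 0, -25]
    - [0, 0, 0]
    - [0, 0, 0]
  angular:
    - [0, 0, 0]
    - [0, 0, 0]
    - [0, 0, 0]
    - [0, 0, 0]
    - [0, 0, 0]
    - [0, 0, 0]
    - [0, 0, 0]
    - [0, 0, 0]
    - [0, 0, 0]
    - [0, 0, 0]
  hand: [20, 20, 20, 20, 20, 20, 20, 20, 20, 20]

```text
clock: 6.85
tcp_pos: [536.5, 341.6, 131.7]
orientation: [0.001, -0.217, 0.976, 0.0]
force: [-0.2, 0.3, -4.8]
width: 0.351
grip_force: 60.0
```

```bash
python3 - <<'E'
from h import *
save("wrist","w4.png");save("side","s4.png",(200,130,340,250),4)
o=bot.get_obs();print(o["width"]*85.4,o["grip_force"],o["force"])
go([551,163.3,130],down(84.5))
for n in("channel","channel_back"):
  for d in finder.mark_of("wrist",n): print(n,round(d["score"],2),w("wrist",d["xyz"]).round(1))
E
```

```text
29.932579410818178 60.01722872257233 [-0.09990355 -0.26233085 -5.40717463]
from [535.1 340.8 128.9] tooldelta [  61.  -167.4   -0.9] turn [-0.06 -0.12 30.64]
channel 0.67 [532.  338.1  85.3]
channel_back 0.92 [531.6 356.4 110.4]
```

View pics/s4.png

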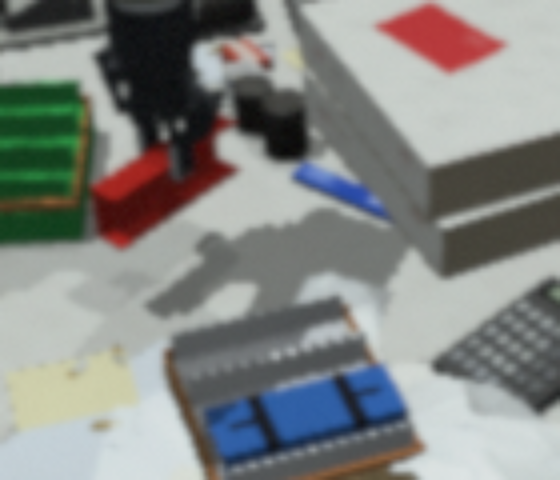

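The side view shows the red channel held level by its top at crop (165,185), open side still facing the cradle.

Request:
play_rows:
  travel:
    - [10.2, -27.9, -1]
    - [10.2, -27.9, -1]
    - [10.2, -27.9, -1]
    - [10.2, -27.9, -1]
    - [10.2, -27.9, -1]
    - [10.2, -27.9, -1]
    - [0, 0, 0]
    - [0, 0, 0]
    - [0, 0, 0]
    - [0, 0, 0]
  angular:
    - [0, 0, 0]
    - [0, 0, 0]
    - [0, 0, 0]
    - [0, 0, 3]
    - [0, 0, 4]
    - [0, 0, 5]
    - [0, 0, 5]
    - [0, 0, 5]
    - [0, 0, 5]
    - [0, 0, 3.6]
  hand: [20, 20, 20, 20, 20, 20, 20, 20, 20, 20]

```text
clock: 7.88
tcp_pos: [545.8, 163.2, 135.1]
orientation: [-0.001, 0.05, 0.999, -0.0]
force: [0.1, -0.3, -5.0]
width: 0.35
grip_force: 60.3
```

```bash
python3 - <<'E'
from h import *
i=imaging.read_camera("wrist");cv2.imwrite("pics/w5.png",i[:,:,::-1])
go([551,163.3,90],down(84.5))
for n in("channel","channel_back","empty_trough","middle_trough","neighbour_back"):
  for d in finder.mark_of("wrist",n): print(n,round(d["score"],2),w("wrist",d["xyz"]).round(1))
edgefit("wrist","channel",tool()[0][2]+10);edgefit("wrist","neighbour",75)
E
```

```text
from [545.8 163.3 135.1] tooldelta [-5.3  0.5 45.1] turn [-0.05 -0.11 -0.43]
channel 0.75 [544.8 161.9  90.9]
channel_back 0.94 [551.8 180.1 117.6]
middle_trough 0.72 [546.4 107.1  42.4]
neighbour_back 0.84 [547.4  57.5  79.2]
neighbour_back 0.3 [545.2 110.5   2.4]
wrist channel 0.69 c 527.8 166.6 size 32.7 114.1 ang 84.7
wrist neighbour 0.9 c 535.7 68.8 size 65.4 132.2 ang 84.8
```

View pics/w5.png

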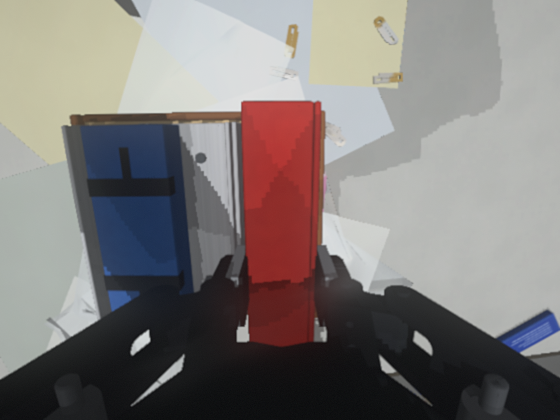

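The red channel hangs over the empty trough, parallel to it, with its back edge at px x≈322 and the wall to its right. I lower it.

Request:
play_rows:
  travel:
    - [-5.3, 0.5, 5]
    - [0, 0, 8]
    - [0, 0, 8]
    - [0, 0, 8]
    - [0, 0, 6]
    - [0, 0, 4]
    - [0, 0, 3]
    - [0, 0, 1]
    - [0, 0, 0]
    - [0, 0, 0]
  angular:
    - [0, 0, -0.4]
    - [0, 0, 0]
    - [0, 0, 0]
    - [0, 0, 0]
    - [0, 0, 0]
    - [0, 0, 0]
    - [0, 0, 0]
    - [0, 0, 0]
    - [0, 0, 0]
    - [0, 0, 0]
  hand: [20, 20, 20, 20, 20, 20, 20, 20, 20, 20]

```text
clock: 9.12
tcp_pos: [552.0, 163.7, 93.6]
orientation: [0.0, 0.044, 0.999, 0.0]
force: [0.9, 0.5, -3.3]
width: 0.353
grip_force: 60.4
```

Request:
play_rows:
  travel:
    - [0, 0, 1]
    - [0, 0, 1]
    - [0, 0, 0]
    - [0, 0, 0]
    - [0, 0, 0]
    - [0, 0, 0]
    - [0, 0, 0]
    - [0, 0, 0]
    - [0, 0, 0]
    - [0, 0, 0]
  angular:
    - [0, 0, 0]
    - [0, 0, 0]
    - [0, 0, 0]
    - [0, 0, 0]
    - [0, 0, 0]
    - [0, 0, 0]
    - [0, 0, 0]
    - [0, 0, 0]
    - [0, 0, 0]
    - [0, 0, 0]
  hand: [20, 20, 20, 20, 20, 20, 20, 20, 20, 20]

```text
clock: 9.95
tcp_pos: [551.8, 163.6, 91.3]
orientation: [-0.0, 0.044, 0.999, 0.0]
force: [-0.3, -0.1, -5.1]
width: 0.356
grip_force: 60.4
```

Request:
play_rows:
  travel:
    - [0, 0, 1]
    - [0, 0, 1]
    - [0, 0, 1]
    - [0, 0, 0.5]
    - [0, 0, 0.5]
    - [0, 0, 0]
    - [0, 0, 0]
    - [0, 0, 0]
    - [0, 0, 0]
    - [0, 0, 0]
  angular:
    - [0, 0, 0]
    - [0, 0, 0]
    - [0, 0, 0]
    - [0, 0, 0]
    - [0, 0, 0]
    - [0, 0, 0]
    - [0, 0, 0]
    - [0, 0, 0]
    - [0, 0, 0]
    - [0, 0, 0]
  hand: [20, 20, 20, 20, 20, 20, 20, 20, 20, 20]

```text
clock: 10.78
tcp_pos: [551.8, 163.6, 87.5]
orientation: [-0.0, 0.044, 0.999, 0.0]
force: [-3.9, -1.9, 2.9]
width: 0.353
grip_force: 60.8
```

Request:
play_rows:
  travel:
    - [0, 0, -1]
    - [0, 0.5, 0]
    - [0, 0.5, 0]
    - [0, 0.5, 0]
    - [0, 0.5, 0]
    - [0, 0.5, 0]
    - [0, 0.5, 0]
    - [0, 0, 0]
    - [0, 0, 0]
    - [0, 0, 0]
  angular:
    - [0, 0, 0]
    - [0, 0, 0]
    - [0, 0, 0]
    - [0, 0, 0]
    - [0, 0, 0]
    - [0, 0, 0]
    - [0, 0, 0]
    - [0, 0, 0]
    - [0, 0, 0]
    - [0, 0, 0]
  hand: [20, 20, 20, 20, 20, 20, 20, 20, 20, 20]

```text
clock: 11.62
tcp_pos: [552.1, 166.6, 88.3]
orientation: [0.0, 0.044, 0.999, 0.0]
force: [-0.1, 0.4, -3.5]
width: 0.355
grip_force: 60.3
```

Request:
play_rows:
  travel:
    - [0, 0.5, 0]
    - [0, 0.5, 0]
    - [0, 0.5, 0]
    - [0, 0.5, 0]
    - [0, 0.5, 0]
    - [0, 0, 0]
    - [0, 0, 0]
    - [0, 0, 0]
    - [0, 0, 0]
    - [0, 0, 0]
  angular:
    - [0, 0, 0]
    - [0, 0, 0]
    - [0, 0, 0]
    - [0, 0, 0]
    - [0, 0, 0]
    - [0, 0, 0]
    - [0, 0, 0]
    - [0, 0, 0]
    - [0, 0, 0]
    - [0, 0, 0]
  hand: [20, 20, 20, 20, 20, 20, 20, 20, 20, 20]

```text
clock: 12.45
tcp_pos: [552.1, 167.2, 88.3]
orientation: [-0.0, 0.045, 0.999, -0.001]
force: [-3.5, -7.1, 0.4]
width: 0.351
grip_force: 59.6
```

```bash
python3 - <<'E'
from h import *
save("wrist","w6.png",(60,80,460,360),2)
print(bot.get_obs()["force"],tool()[0])
E
```

```text
[-2.78833815 -6.93169694 -0.06647236] [552.07100002 167.17900442  88.24040845]
```

View pics/w6.png

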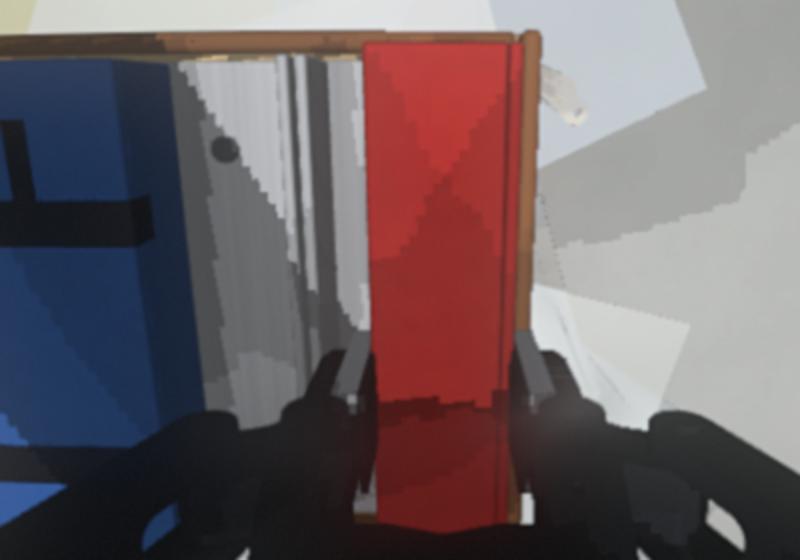

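The channel is down in the trough with its back against the left wall, which I felt at 7 N. I back off 2 mm, set it down and release.

Request:
play_rows:
  travel:
    - [0, -1.3, 0]
    - [0, -1.3, 0]
    - [0, -1.2, 0]
    - [0, 0, 0.5]
    - [0, 0, 0.5]
    - [0, 0, 0]
    - [0, 0, 0]
    - [0, 0, 0]
    - [0, 0, 0]
    - [0, 0, 0]
  angular:
    - [0, 0, 0]
    - [0, 0, 0]
    - [0, 0, 0]
    - [0, 0, 0]
    - [0, 0, 0]
    - [0, 0, 0]
    - [0, 0, 0]
    - [0, 0, 0]
    - [0, 0, 0]
    - [0, 0, 0]
  hand: [20, 20, 20, 20, 20, 20, 25, 48, 48, 48]

```text
clock: 13.33
tcp_pos: [552.3, 165.5, 87.6]
orientation: [0.0, 0.044, 0.999, 0.0]
force: [0.7, 0.4, 0.9]
width: 0.561
grip_force: 0.0
```

Request:
play_rows:
  travel:
    - [0, 0, 0]
    - [0, 0, 0]
    - [0, 0, 0]
    - [0, 0, 0]
    - [0, 0, 0]
    - [0, 0, 0]
    - [0, 0, 0]
    - [0, 0, 0]
    - [0, 0, 0]
    - [0, 0, 0]
  angular:
    - [0, 0, 0]
    - [0, 0, 0]
    - [0, 0, 0]
    - [0, 0, 0]
    - [0, 0, 0]
    - [0, 0, 0]
    - [0, 0, 0]
    - [0, 0, 0]
    - [0, 0, 0]
    - [0, 0, 0]
  hand: [48, 48, 48, 48, 48, 48, 48, 48, 48, 48]

```text
clock: 14.17
tcp_pos: [551.9, 165.3, 87.3]
orientation: [-0.0, 0.044, 0.999, 0.0]
force: [-0.0, 0.0, 0.2]
width: 0.562
grip_force: 0.0
```

```bash
python3 - <<'E'
from h import *
print(bot.get_obs()["force"],bot.get_obs()["grip_force"],tool()[0])
imaging.read_camera("wrist")
for n in("channel","channel_back","neighbour_back"):
  for d in finder.mark_of("wrist",n): print(n,round(d["score"],2),w("wrist",d["xyz"]).round(1))
E
```

```text
[-0.02095011  0.0459485   0.23003433] 0.0 [551.93553995 165.3233844   87.28040644]
channel 0.78 [552.6 161.6  41. ]
channel 0.64 [544.5 105.3  43. ]
channel 0.36 [540.1 108.7   4.7]
channel_back 0.75 [555.9 184.8  71.2]
neighbour_back 0.63 [544.   60.5  75.6]
```

Request:
play_rows:
  travel:
    - [0, 0, -3.5]
    - [0, 0, -3.5]
    - [0, 0, 0]
    - [0, 0, 0]
    - [0, 0, 0]
    - [0, 0, 0]
    - [0, 0, 0]
    - [0, 0, 0]
    - [0, 0, -1]
    - [0, 0, -1]
  angular:
    - [0, 0, 0]
    - [0, 0, 0]
    - [0, 0, 0]
    - [0, 0, 0]
    - [0, 0, 0]
    - [0, 0, 0]
    - [0, 0, 0]
    - [0, 0, 0]
    - [0, 0, 0]
    - [0, 0, 0]
  hand: [48, 48, 48, 20, 20, 20, 20, 20, 20, 20]

```text
clock: 15.2
tcp_pos: [551.4, 165.1, 95.7]
orientation: [-0.001, 0.044, 0.999, -0.0]
force: [-1.0, -1.2, -4.3]
width: 0.347
grip_force: 59.5
```

Request:
play_rows:
  travel:
    - [0, -2.25, -0.65]
    - [0, -2.25, -0.65]
    - [0, -2.25, -0.65]
    - [0, -2.25, -0.65]
    - [0, -2.25, -0.65]
    - [0, -2.25, -0.65]
    - [0, -2.25, -0.65]
    - [0, -2.25, -0.65]
    - [0, -2.25, -0.65]
    - [0, -2.25, -0.65]
  angular:
    - [-2.5, 0, 0]
    - [-2.5, 0, 0]
    - [-2.5, 0, 0]
    - [-2.5, 0, 0]
    - [-2.5, 0, 0]
    - [-2.5, 0, 0]
    - [-2.5, 0, 0]
    - [-2.5, 0, 0]
    - [-2.5, 0, 0]
    - [-2.5, 0, 0]
  hand: [20, 20, 20, 20, 20, 20, 20, 20, 20, 20]

```text
clock: 16.03
tcp_pos: [549.5, 141.7, 97.7]
orientation: [0.009, 0.043, 0.975, 0.217]
force: [-0.9, -0.1, -4.5]
width: 0.345
grip_force: 60.3
```

```bash
cat > t7.py <<'E'
from h import *
p,R=tool();o=bot.get_obs();z=R.as_matrix()[:,2]
print(p,"tilt",np.degrees(np.arccos(-z[2])),"pivot",p+R.apply([0,-16,51.3]),o["force"],o["qpos"].round(2),o["width"]*85.4)
E
python3 t7.py
```

```text
[549.49971415 141.72683988  97.72358683] tilt 25.08054969145033 pivot [550.11322165 148.95514421  44.47825628] [-0.89920944 -0.05644601 -4.50572459] [-0.15  0.31  0.08  1.89 -0.57  0.95  1.74] 29.501338914506118
```

Request:
play_rows:
  travel:
    - [0, -2.25, -0.65]
    - [0, -2.25, -0.65]
    - [0, -2.25, -0.65]
    - [0, -2.25, -0.65]
    - [0, -2.25, -0.65]
    - [0, -2.25, -0.65]
    - [0, -2.25, -0.65]
    - [0, -2.25, -0.65]
    - [0, -2.25, -0.65]
    - [0, -2.25, -0.65]
  angular:
    - [-2.5, 0, 0]
    - [-2.5, 0, 0]
    - [-2.5, 0, 0]
    - [-2.5, 0, 0]
    - [-2.5, 0, 0]
    - [-2.5, 0, 0]
    - [-2.5, 0, 0]
    - [-2.5, 0, 0]
    - [-2.5, 0, 0]
    - [-2.5, 0, 0]
  hand: [20, 20, 20, 20, 20, 20, 20, 20, 20, 20]

```text
clock: 16.87
tcp_pos: [547.7, 119.8, 89.5]
orientation: [0.019, 0.04, 0.905, 0.423]
force: [-0.1, -0.3, -5.1]
width: 0.344
grip_force: 60.2
```

```bash
cat >> t7.py <<'E'
save("side","s7.png",(220,170,330,260),6)
E
python3 t7.py
```

```text
[547.73956565 119.84245107  89.51165607] tilt 50.05205016766942 pivot [550.30761594 148.7832952   44.30631724] [-0.1031471  -0.29334802 -5.05822392] [ 0.16  0.47  0.01  1.91 -1.01  1.14  2.28] 29.358014817388703
```

View pics/s7.png

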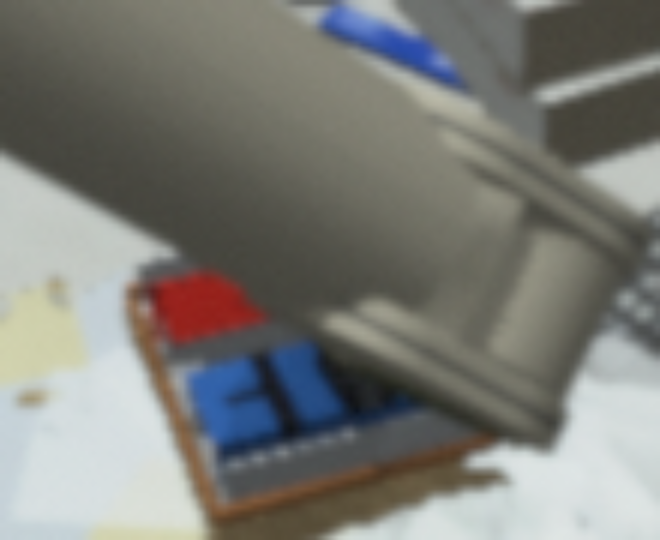

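It is tilted 50°, with the pivot edge about 60 mm from blue's left face. I release and withdraw quickly along the tool so it falls over.

Request:
play_rows:
  travel:
    - [0, 0, 0]
    - [0, 0, 0]
    - [0, 0, 0]
    - [0, 0, -15]
    - [0, 0, -25]
    - [0, 0, -30]
    - [0, 0, -30]
    - [0, 0, -20]
    - [0, 0, 0]
    - [0, 0, 0]
  angular:
    - [0, 0, 0]
    - [0, 0, 0]
    - [0, 0, 0]
    - [0, 0, 0]
    - [0, 0, 0]
    - [0, 0, 0]
    - [0, 0, 0]
    - [0, 0, 0]
    - [0, 0, 0]
    - [0, 0, 0]
  hand: [38, 42, 42, 42, 42, 42, 42, 42, 42, 42]

```text
clock: 17.75
tcp_pos: [540.5, 28.5, 168.2]
orientation: [0.02, 0.04, 0.906, 0.421]
force: [0.4, -0.4, -0.5]
width: 0.49
grip_force: 0.0
```

```bash
python3 - <<'E'
from h import *
p,R=tool();print(p,bot.get_obs()["force"],bot.get_obs()["qpos"].round(2))
for cam in("wrist","top","side"):
  save(cam,f"v8{cam}.png")
  for n in("channel","channel_back","neighbour_back"):
    for d in finder.mark_of(cam,n)[:2]: print(cam,n,round(d["score"],2),w(cam,d["xyz"]).round(1))
E
```

```text
[540.48927541  28.54081105 168.18473677] [ 0.37218112 -0.41867776 -0.50246373] [ 0.25  0.38  0.1   1.82 -0.9   1.35  2.23]
wrist channel 0.61 [549.6 149.4  59. ]
wrist channel_back 0.69 [549.8 126.   77. ]
wrist neighbour_back 0.79 [543.8  65.2  77.1]
top channel 0.94 [549.2 146.9  55.3]
top channel_back 0.58 [546.6 118.5  77.1]
top channel_back 0.42 [ 7.72e+02  9.83e+01 -1.00e-01]
top neighbour_back 0.73 [542.5  62.   74.5]
side channel 0.54 [545.6 143.9  56.5]
side channel_back 0.72 [549.  118.8  75. ]
side neighbour_back 0.61 [545.8  63.2  75.8]
```

View pics/v8wrist.png

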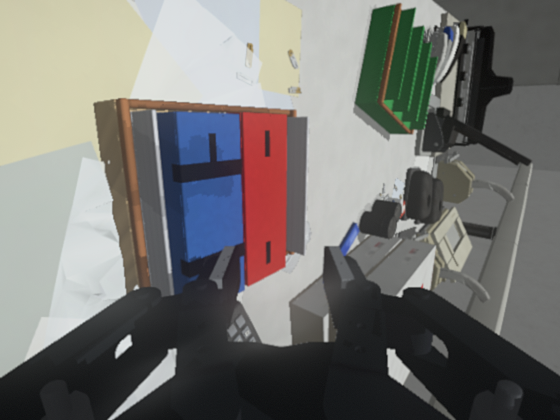

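The picture shows red lying flat open side down beside blue, spanning both troughs, with a narrow gap left (red px x 243–288, blue to 243). I right the tool and go to the left side to push.

Request:
play_rows:
  travel:
    - [0, 10, 0]
    - [0, 10, 0]
    - [0, 10, 0]
    - [0, 10, 0]
    - [0, 10, 0]
    - [0, 10, 0]
    - [0, 10, 0]
    - [0, 10, 0]
    - [0, 10, 0]
    - [0, 0, 0]
  angular:
    - [6, 0, 0]
    - [6, 0, 0]
    - [6, 0, 0]
    - [6, 0, 0]
    - [6, 0, 0]
    - [5, 0, 0]
    - [5, 0, 0]
    - [5, 0, 0]
    - [5, 0, 0]
    - [0, 0, 0]
  hand: [0, 0, 0, 0, 0, 0, 0, 0, 0, 0]

```text
clock: 19.18
tcp_pos: [546.3, 113.0, 206.9]
orientation: [0.0, 0.04, 0.999, -0.001]
force: [-0.1, 1.3, -0.9]
width: -0.004
grip_force: 0.0
```

```bash
python3 - <<'E'
from h import *
go([552,166,130],down(84.5));print(bot.get_obs()["qpos"].round(2),bot.get_obs()["width"])
E
```

```text
from [546.3 113.  206.9] tooldelta [-1.4 53.4 76.8] turn [-0.13  0.05  0.94]
[-0.3   0.2   0.01  1.69 -0.    1.25  1.21] -0.003697502650362976
```

Request:
play_rows:
  travel:
    - [-0.3, 13.4, 15]
    - [-0.3, 13.4, 15]
    - [-0.4, 13.3, 15]
    - [-0.4, 13.3, 15]
    - [0, 0, 0]
    - [0, 0, 0]
    - [0, 0, 0]
    - [0, 0, 0]
    - [0, 0, 0]
    - [0, 0, 0]
  angular:
    - [0, 0, 0]
    - [0, 0, 0]
    - [0, 0, 0]
    - [0, 0, 0]
    - [0, 0, -7]
    - [0, 0, -7]
    - [0, 0, -7]
    - [0, 0, -7]
    - [0, 0, -7]
    - [0, 0, -7]
  hand: [0, 0, 0, 0, 0, 0, 0, 0, 0, 0]

```text
clock: 20.02
tcp_pos: [552.7, 159.4, 146.3]
orientation: [-0.0, -0.32, 0.948, 0.0]
force: [0.0, -0.2, -0.4]
width: 0.005
grip_force: 0.0
```

Request:
play_rows:
  travel:
    - [0, 0, 0]
    - [0, 0, 0]
    - [0, 0, 0]
    - [0, 0, 0]
    - [0, 0, 0]
    - [0, 0, 0]
    - [0, 0, 0]
    - [0, 0, 0]
    - [0, 0, 0]
    - [0, 0, 0]
  angular:
    - [0, 0, -7]
    - [0, 0, -7]
    - [0, 0, -7]
    - [0, 0, -7]
    - [0, 0, -7]
    - [0, 0, -7]
    - [0, 0, -5]
    - [0, 0, 0]
    - [0, 0, 0]
    - [0, 0, 0]
  hand: [0, 0, 0, 0, 0, 0, 0, 0, 0, 0]

```text
clock: 20.85
tcp_pos: [552.9, 159.2, 146.4]
orientation: [0.0, -0.669, 0.744, 0.0]
force: [0.4, 0.0, -1.0]
width: 0.001
grip_force: 0.0
```

```bash
python3 - <<'E'
from h import *
go([552,167,70],down(174.5))
imaging.read_camera("wrist");edgefit("wrist","channel",75);edgefit("wrist","neighbour",75)
for n in("channel","channel_back","neighbour_back","empty_trough"):
    for d in finder.mark_of("wrist",n)[:2]: print(n,round(d["score"],2),w("wrist",d["xyz"]).round(1))
E
```

```text
from [552.9 159.2 146.4] tooldelta [-7.7  1.7 76.4] turn [ 0.02  0.02 -0.59]
wrist channel 0.69 c 547.3 121.1 size 54.1 149.8 ang 84.8
wrist channel 0.25 c 552.6 166.7 size 38.6 146.7 ang 84.7
wrist neighbour 0.81 c 543.6 63.9 size 55.0 149.8 ang 84.8
channel 0.86 [549.4 146.6  58.4]
channel_back 0.68 [547.8 123.3  77.1]
channel_back 0.16 [542.1 107.3   6. ]
neighbour_back 0.78 [540.8  62.3  78.6]
empty_trough 0.85 [550.1 165.9  45.5]
```

Request:
play_rows:
  travel:
    - [-4, 1.7, 8]
    - [-3.7, 0, 12]
    - [0, 0, 15]
    - [0, 0, 15]
    - [0, 0, 12]
    - [0, 0, 8]
    - [0, 0, 4]
    - [0, 0, 2]
    - [0, 0, 0]
    - [0, 0, 0]
  angular:
    - [0, 0, -0.6]
    - [0, 0, 0]
    - [0, 0, 0]
    - [0, 0, 0]
    - [0, 0, 0]
    - [0, 0, 0]
    - [0, 0, 0]
    - [0, 0, 0]
    - [0, 0, 0]
    - [0, 0, 0]
  hand: [0, 0, 0, 0, 0, 0, 0, 0, 0, 0]

```text
clock: 22.03
tcp_pos: [552.3, 167.6, 71.0]
orientation: [0.0, -0.673, 0.74, -0.0]
force: [-1.1, -0.7, -0.2]
width: 0.001
grip_force: 0.0
```

Request:
play_rows:
  travel:
    - [1, 0, 0]
    - [1, 0, 0]
    - [1, 0, 0]
    - [1, 0, 0]
    - [0.5, 0, 0]
    - [0.5, 0, 0]
    - [0.5, 0, 0]
    - [0.5, 0, 0]
    - [0, 0, 0]
    - [0, 0, 0]
  angular:
    - [0, 0, 0]
    - [0, 0, 0]
    - [0, 0, 0]
    - [0, 0, 0]
    - [0, 0, 0]
    - [0, 0, 0]
    - [0, 0, 0]
    - [0, 0, 0]
    - [0, 0, 0]
    - [0, 0, 0]
  hand: [0, 0, 0, 0, 0, 0, 0, 0, 0, 0]

```text
clock: 22.87
tcp_pos: [551.3, 161.4, 70.4]
orientation: [0.0, -0.673, 0.74, 0.0]
force: [0.0, -0.4, -0.2]
width: 0.001
grip_force: 0.0
```

Request:
play_rows:
  travel:
    - [0.5, 0, 0]
    - [0.5, 0, 0]
    - [0.5, 0, 0]
    - [0.5, 0, 0]
    - [0.4, 0, 0]
    - [0.4, 0, 0]
    - [0.4, 0, 0]
    - [0.4, 0, 0]
    - [0.4, 0, 0]
    - [0, 0, 0]
  angular:
    - [0, 0, 0]
    - [0, 0, 0]
    - [0, 0, 0]
    - [0, 0, 0]
    - [0, 0, 0]
    - [0, 0, 0]
    - [0, 0, 0]
    - [0, 0, 0]
    - [0, 0, 0]
    - [0, 0, 0]
  hand: [0, 0, 0, 0, 0, 0, 0, 0, 0, 0]

```text
clock: 23.7
tcp_pos: [551.0, 157.5, 70.5]
orientation: [0.0, -0.673, 0.74, 0.0]
force: [0.2, 0.4, 0.1]
width: -0.001
grip_force: 0.2
```

Request:
play_rows:
  travel:
    - [0.4, 0, 0]
    - [0.4, 0, 0]
    - [0.4, 0, 0]
    - [0.4, 0, 0]
    - [0.4, 0, 0]
    - [0, 0, 0]
    - [0, 0, 0]
    - [0, 0, 0]
    - [0, 0, 0]
    - [0, 0, 0]
  angular:
    - [0, 0, 0]
    - [0, 0, 0]
    - [0, 0, 0]
    - [0, 0, 0]
    - [0, 0, 0]
    - [0, 0, 0]
    - [0, 0, 0]
    - [0, 0, 0]
    - [0, 0, 0]
    - [0, 0, 0]
  hand: [0, 0, 0, 0, 0, 0, 0, 0, 0, 0]

```text
clock: 24.53
tcp_pos: [550.8, 155.5, 70.5]
orientation: [0.0, -0.673, 0.74, 0.0]
force: [-0.5, 2.8, -0.9]
width: 0.004
grip_force: 1.2
```

Request:
play_rows:
  travel:
    - [0.3, 0, 0]
    - [0.3, 0, 0]
    - [0.3, 0, 0]
    - [0.3, 0, 0]
    - [0.3, 0, 0]
    - [0, 0, 0]
    - [0, 0, 0]
    - [0, 0, 0]
    - [0, 0, 0]
    - [0, 0, 0]
  angular:
    - [0, 0, 0]
    - [0, 0, 0]
    - [0, 0, 0]
    - [0, 0, 0]
    - [0, 0, 0]
    - [0, 0, 0]
    - [0, 0, 0]
    - [0, 0, 0]
    - [0, 0, 0]
    - [0, 0, 0]
  hand: [0, 0, 0, 0, 0, 0, 0, 0, 0, 0]

```text
clock: 25.37
tcp_pos: [550.6, 154.0, 70.5]
orientation: [0.0, -0.673, 0.74, 0.0]
force: [-0.1, 3.5, 0.3]
width: 0.005
grip_force: 1.5
```

```bash
cat > t9.py <<'E'
from h import *
o=bot.get_obs();print(o["force"],o["tcp_pos"])
for _ in range(2):
  imaging.read_camera("wrist");edgefit("wrist","channel",75);edgefit("wrist","neighbour",75)
E
python3 t9.py
```

```text
[-0.14465176  3.54948055  0.32844208] [550.61680843 154.02864109  70.50069607]
wrist channel 0.56 c 546.9 117.3 size 54.7 150.2 ang 84.6
wrist neighbour 0.83 c 543.7 65.7 size 50.2 149.6 ang 84.6
wrist channel 0.75 c 546.7 117.2 size 54.0 149.8 ang 84.5
wrist neighbour 0.96 c 543.6 65.7 size 50.2 149.7 ang 84.6
wrist neighbour 0.7 c 514.0 163.8 size 32.8 62.0 ang 85.5
```

Request:
play_rows:
  travel:
    - [0.3, 0, 0]
    - [0.3, 0, 0]
    - [0.3, 0, 0]
    - [0, 0, 0]
    - [0, 0, 0]
    - [0, 0, 0]
    - [0, 0, 0]
    - [0, 0, 0]
    - [0, 0, 0]
    - [0, 0, 0]
  angular:
    - [0, 0, 0]
    - [0, 0, 0]
    - [0, 0, 0]
    - [0, 0, 0]
    - [0, 0, 0]
    - [0, 0, 0]
    - [0, 0, 0]
    - [0, 0, 0]
    - [0, 0, 0]
    - [0, 0, 0]
  hand: [0, 0, 0, 0, 0, 0, 0, 0, 0, 0]

```text
clock: 26.5
tcp_pos: [550.6, 153.9, 70.5]
orientation: [0.0, -0.673, 0.74, 0.0]
force: [1.1, 5.0, -1.3]
width: 0.001
grip_force: 3.0
```

Request:
play_rows:
  travel:
    - [0.3, 0, 0]
    - [0.3, 0, 0]
    - [0.3, 0, 0]
    - [0, 0, 0]
    - [0, 0, 0]
    - [0, 0, 0]
    - [0, 0, 0]
    - [0, 0, 0]
    - [0, 0, 0]
    - [0, 0, 0]
  angular:
    - [0, 0, 0]
    - [0, 0, 0]
    - [0, 0, 0]
    - [0, 0, 0]
    - [0, 0, 0]
    - [0, 0, 0]
    - [0, 0, 0]
    - [0, 0, 0]
    - [0, 0, 0]
    - [0, 0, 0]
  hand: [0, 0, 0, 0, 0, 0, 0, 0, 0, 0]

```text
clock: 27.33
tcp_pos: [550.6, 153.9, 70.6]
orientation: [0.001, -0.673, 0.74, 0.001]
force: [1.9, 9.0, -2.7]
width: 0.001
grip_force: 4.3
```

The force rises from 3.5 to 9 N with no further travel, so red has met blue. I back off and lift clear.

Request:
play_rows:
  travel:
    - [-2, 0, 0]
    - [-3, 0, 0]
    - [-3, 0, 0]
    - [0, 0, 0]
    - [0, 0, -15]
    - [0, 0, -25]
    - [0, 0, -30]
    - [0, 0, -20]
    - [0, 0, 0]
    - [0, 0, 0]
  angular:
    - [0, 0, 0]
    - [0, 0, 0]
    - [0, 0, 0]
    - [0, 0, 0]
    - [0, 0, 0]
    - [0, 0, 0]
    - [0, 0, 0]
    - [0, 0, 0]
    - [0, 0, 0]
    - [0, 0, 0]
  hand: [0, 0, 0, 0, 0, 0, 0, 0, 0, 0]

```text
clock: 28.17
tcp_pos: [551.9, 159.9, 161.5]
orientation: [0.001, -0.672, 0.74, -0.001]
force: [-0.3, -0.3, -0.3]
width: -0.001
grip_force: 0.0
```

```bash
cat >> t9.py <<'E'
for n in("channel_back","neighbour_back"):
    for d in finder.mark_of("wrist",n)[:2]: print(n,round(d["score"],2),w("wrist",d["xyz"]).round(1))
i=imaging.read_camera("wrist");hsv=cv2.cvtColor(i,cv2.COLOR_RGB2HSV);H=hsv[...,0]
E
python3 t9.py
```

```text
[-0.25119323 -0.32828905 -0.34038022] [551.93871368 159.86290873 161.52241729]
wrist channel 0.95 c 545.1 116.9 size 53.5 149.0 ang 84.7
wrist neighbour 0.88 c 541.8 63.6 size 53.5 148.7 ang 84.8
wrist channel 0.9 c 546.7 117.7 size 54.9 150.3 ang 84.5
wrist channel 0.65 c 724.4 99.8 size 130.4 80.7 ang 15.6
wrist neighbour 0.85 c 543.6 64.1 size 55.4 150.2 ang 84.5
channel_back 0.74 [548.5 119.3  76.5]
neighbour_back 0.62 [544.   62.1  81.5]
```

```bash
python3 -c "
from h import *
print(bot.hand_in())"
```

```text
the job is handed in; nothing more can be done
None
```

The red channel lies open side down, closed up to the blue one: backs about 54 mm apart, parallel, ends level within about 2 mm. The job is handed in at about 28 s with no verdict returned; I viewed 11 pictures, one over the limit of 10.

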